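# Cull the short spacer, then uncap the front monitor post

## Task

We are about to fit a monitor arm: pick the one spacer that is shorter than the rest out of the four on the cork mat and put it in the grey tray, leaving the good ones standing. Then take the cap off the post nearer to you (the robot): it locks with a part turn, but nobody knows whether it loosens clockwise or anticlockwise, so find out by trying; lift it straight up about 10 cm and finish still holding it in the air in the gripper. Leave the other post's cap and everything else on the desk where it is.

Things in the scene. Friction and masses are not known exactly. Their poses are not given: they have to be found in the camera images.
- post_a: One of two identical steel monitor-arm posts fixed to the desk: base plate 90 x 90 x 12 mm, pole 34 mm in diameter up to a shoulder 80 mm above the desk, above it a hidden pin with a cross bar up to 99 mm, on which the cap locks. Origin: centre of the underside, z up. The one nearer the robot has x between 0.44 and 0.54, the other x above 0.66.
- post_a_seat (a point): Point on the axis of post_a at its shoulder, 80 mm above the desk, where the cap's rim sits. The cap locks by a part turn: turned the right way it comes free after 60 degrees (1.05 rad), with a stop at 62 degrees, and lifts straight off only within about 8 degrees of there; turned the wrong way it stops dead within 3 degrees.
- cap_a: Black plastic cap, loose part of about 120 g, locked on post_a: round, 54 mm in diameter, 26 mm high, with an upright wing on top. Origin: centre of the rim's underside, z up, x along the wing. One of the two caps loosens clockwise, the other anticlockwise; they look alike. Between its stops it turns freely (under 0.1 N m).
- cap_a_wing (a point): Middle of the wing of cap_a, 40 mm above the cap's rim: the place to grip. The wing is 46 mm long (along the cap's x), 12 mm thick (along y) and 28 mm high; its top is 54 mm above the rim, 134 mm above the desk when seated.
- post_b: One of two identical steel monitor-arm posts fixed to the desk: base plate 90 x 90 x 12 mm, pole 34 mm in diameter up to a shoulder 80 mm above the desk, above it a hidden pin with a cross bar up to 99 mm, on which the cap locks. Origin: centre of the underside, z up. The one nearer the robot has x between 0.44 and 0.54, the other x above 0.66.
- post_b_seat (a point): Point on the axis of post_b at its shoulder, 80 mm above the desk, where the cap's rim sits. The cap locks by a part turn: turned the right way it comes free after 60 degrees (1.05 rad), with a stop at 62 degrees, and lifts straight off only within about 8 degrees of there; turned the wrong way it stops dead within 3 degrees.
- cap_b: Black plastic cap, loose part of about 120 g, locked on post_b: round, 54 mm in diameter, 26 mm high, with an upright wing on top. Origin: centre of the rim's underside, z up, x along the wing. One of the two caps loosens clockwise, the other anticlockwise; they look alike. Between its stops it turns freely (under 0.1 N m).
- cap_b_wing (a point): Middle of the wing of cap_b, 40 mm above the cap's rim: the place to grip. The wing is 46 mm long (along the cap's x), 12 mm thick (along y) and 28 mm high; its top is 54 mm above the rim, 134 mm above the desk when seated.
- spacer_1: One of four plain aluminium spacers, cylinders 24 mm in diameter standing upright on the mat, 60 g; three are 60 mm tall and one is only 40 mm. Origin: centre of the underside, z up.
- spacer_1_top (a point): Centre of the top face of spacer_1.
- spacer_2: One of four plain aluminium spacers, cylinders 24 mm in diameter standing upright on the mat, 60 g; three are 60 mm tall and one is only 40 mm. Origin: centre of the underside, z up.
- spacer_2_top (a point): Centre of the top face of spacer_2.
- spacer_3: One of four plain aluminium spacers, cylinders 24 mm in diameter standing upright on the mat, 60 g; three are 60 mm tall and one is only 40 mm. Origin: centre of the underside, z up.
- spacer_3_top (a point): Centre of the top face of spacer_3.
- spacer_4: One of four plain aluminium spacers, cylinders 24 mm in diameter standing upright on the mat, 60 g; three are 60 mm tall and one is only 40 mm. Origin: centre of the underside, z up.
- spacer_4_top (a point): Centre of the top face of spacer_4.
- mat: Thin cork mat 220 x 220 x 3 mm, fixed on the desk, on which the spacers stand in a square about 100 mm apart, its sides along the mat's x and y. Origin: centre of the underside; x and y along its sides.
- tray: Grey open tray 130 x 130 x 35 mm fixed on the desk, walls 4 mm, floor about 4 mm thick, empty. Origin: centre of the underside; sides along x and y.
- eraser: White eraser 36 x 18 x 12 mm lying on the mat among the spacers, loose, a bystander. Origin: centre of the underside.
- mug: White mug, 80 mm across, 90 mm high, loose, a bystander. Origin: centre of the underside.
- mouse: Small round black computer mouse, 62 mm across, 34 mm high, loose, a bystander. Origin: centre of the underside.
- stapler: Black stapler 140 x 34 x 42 mm, loose, a bystander. Origin: centre of the underside.
- tape: Roll of clear tape lying flat, 70 mm across, 20 mm high, loose, a bystander. Origin: centre of the underside.
- pen_pot: Dark steel pen pot 76 mm across, 100 mm high, with pens, loose, a bystander. Origin: centre of the underside.
There are look-alikes about, which are no part of the job. What is shaped like the cap_b but red or turquoise is not meant. Several things have the shape of the tray; the one meant has the colours described above.

How it is judged (in metres and radians):
On the way, in this order (a step that is already met when the one before it is completed fails the run):
1. the short spacer lies in the grey tray, let go (x of spacer_3 in the frame of tray between -0.062 and 0.062 m and y of spacer_3 in the frame of tray between -0.062 and 0.062 m and z of spacer_3 in the frame of tray between -0.005 and 0.035 m and contact force between spacer_3 and the fingers below 0.1 N), for 0.2 s.
2. the cap of the post nearer the robot is turned loose on its post (more than 45 degrees) (((world x of post_a_seat below 0.6 m and angle between the x axis of cap_a and the x axis of post_a, either way round above 0.79 rad and height (world z) of cap_a below 0.11 m) or (world x of post_b_seat below 0.6 m and angle between the x axis of cap_b and the x axis of post_b, either way round above 0.79 rad and height (world z) of cap_b below 0.11 m))).
At the end, for the whole second after the job is handed in: the short spacer rests let go inside the tray, the three others stand upright on the mat (within 0.1 rad), and the cap of the post nearer the robot is held still by the fingers, its rim at least 6 cm above its seat (14 cm above the desk), touching neither post nor tray (all of step 1 and linear speed of spacer_3 below 0.02 m/s and ((world x of post_a_seat below 0.6 m and height (world z) of cap_a above 0.14 m and contact force between cap_a and the fingers above 1 N and contact force between cap_a and post_a below 0.1 N and contact force between cap_a and tray below 0.1 N and linear speed of cap_a below 0.05 m/s) or (world x of post_b_seat below 0.6 m and height (world z) of cap_b above 0.14 m and contact force between cap_b and the fingers above 1 N and contact force between cap_b and post_b below 0.1 N and contact force between cap_b and tray below 0.1 N and linear speed of cap_b below 0.05 m/s)) and angle between each of spacer_1, spacer_2, spacer_4's own z axis and vertical below 0.1 rad); the arm keeps its last pose, push and grip.
It fails at once if a good spacer is moved more than 20 mm or knocked over (distance of any of spacer_1, spacer_2, spacer_4 from where it was at the start of the episode above 0.02 m or angle between any of spacer_1, spacer_2, spacer_4's own z axis and vertical above 0.5 rad).
It fails at once if the cap of the farther post is turned (more than 0.3 rad) or lifted ((world x of post_a_seat above 0.6 m and (distance of cap_a from where it was at the start of the episode above 0.015 m or angle between the x axis of cap_a and the x axis of post_a, either way round above 0.3 rad)) or (world x of post_b_seat above 0.6 m and (distance of cap_b from where it was at the start of the episode above 0.015 m or angle between the x axis of cap_b and the x axis of post_b, either way round above 0.3 rad))).
It fails at once if a bystander is moved more than 30 mm (distance of any of eraser, mug, mouse, stapler, tape, pen_pot from where it was at the start of the episode above 0.03 m).
It also fails if it takes over 56 s, if anything falls off the work surface, if the arm or the gripper's body presses on something with over 40 N, if the wrist force passes 120 N, or if a joint passes its speed limit or range.

## Robot

A 7-joint arm with a two-finger parallel gripper is mounted at the origin on the work surface. World frame = base frame: x ahead of the robot, y to its left, z up, the work surface at z = 0. Lengths are in mm, angles in rad, forces in N, time in s.
With the tool pointing down it reaches from about 350 to 775 mm from the base axis. Payload 3.1 kg.
Tool frame: the origin (TCP) lies at the very end of the fingers, on their centre line; the grasp point (between the pads) lies 19 mm behind it; z points along the fingers, y is the line along which they close (so a half turn about z gives the same grasp; the last joint's range is limited). The gripper opens to 85 mm and grips with 20 to 120 N. Pads are 22 mm wide; open, the fingers measure 114 mm over their backs; the gripper's body (76 mm by 85 mm) begins 54 mm behind the grasp point. The pads swing forward as they close: fully open they stand 13 mm farther back than shut.
Start: joints at [1.106, 0.311, 0.014, 1.512, -0.004, 1.319, -0.027], TCP at [225.707, -501.571, 231.304] pointing down, gripper open.
Joint ranges: [-2.7, 2.7], [-0.3, 1.91], [-1.27, 1.3], [0.12, 2.57], [-1.44, 4.58], [0.2, 2.03], [-3.05, 3.05]. Speed limits (rad/s): [2.79, 2.79, 3.14, 3.14, 3.14, 3.14, 3.14].

## Interface

Orientations are given as a unit quaternion [x, y, z, w].
In Python, from plant import get_state, read_camera, camera_params, finish_job gives the robot as it stands.
- The arm moves only by the shell command python3 -m jog 'ROWS' [OPENING] [FORCE]. ROWS is text: rows parted by semicolons, each of 4 numbers parted by spaces: the shift along the world's x, y, z in units of 100 mm (1.0 is 100 mm), then the turn about the world's z in units of pi rad (1.0 is pi rad). A call has exactly 5 rows; each row is the pose to reach, as a shift and turn from the pose commanded when the call began, turning the shorter way round; what a row does not reach only later rows make up. A row lasts 1/12 s, in which the tool goes at most 41.7 mm and 7.16 degrees, less where a joint would pass 70% of its speed; a pose out of reach is approached as far as the arm can. A call with a number of a shift or a turn outside -1 to 1 is refused whole. A call with a gripper value outside its range is refused whole. OPENING is the closure, from -1 (fully open) to 1 (shut), set as the call begins (- or left out, the last holds). The fingers move at their own pace and stop on an object; FORCE is the grip in N (left out, the last holds). Time passes only in rows, so rows that repeat a pose let the fingers close, or fill a call up. It gives the time, the measured TCP pose, the force, the opening and the grip force at its end, in the units of the state.
- get_state(): the state, without advancing time (a new reading comes with each control period).
- read_camera(name): name is "side" or "top" or "wrist"; returns (picture, depth): 400x640x3 uint8, red, green, blue; 400x640 float32, mm along the optical axis (not along the pixel's ray), 0 where there is no reading.
- camera_params(name): a dict with "mtx" (3x3 intrinsics, pixels), "k1" (the pictures are not rectified: a ray, as slopes to the right and down, at radius r is drawn at 1 + k1 r^2 times it, then the intrinsics apply), "R" (3x3) and "t" (3): a world point X has camera coordinates R X + t. Camera axes: x right, y down, z forward; pixel columns grow to the right and rows downward; lengths in mm; the calibration is good to about 2 mm. A picture is of the moment at which its call begins: read the wrist's pose just before it. camera_params takes no time and is no camera call; for the wrist camera it gives the pose at the moment of the call.
- finish_job(): hands the job in; it is judged then, once.
The state is a dict: "clock": time; "qpos": joint angles; "joint_velocities": joint speeds; "tau": joint torques, N m; "position": TCP position; "ee_rot": TCP orientation; "force": force on the tool from outside, world axes, zero at the start; "moment": the same for the moment, N m; "grip_width": finger opening in mm; "grip_force": force on a finger pad.
Only numpy, scipy, OpenCV 4.12 (cv2) and the standard library are available. Lean on these libraries where they do the work, as an engineer would, in place of code of your own. Each camera call takes 0.05 s, during which the arm holds its last target. There are 200 camera calls.

## Working session

There is one attempt and no reset: what is moved stays moved. The work goes in short steps, Python scripts to look and compute and a shell command to move; the robot and the scene stay as the last step left them, time stands still between calls to the robot, and variables do not carry over. Pictures are saved under pics/ and viewed, at most 10 in all, crops included, and the job is handed in when it is done.

```bash
mkdir -p pics; ls; cat > h.py <<'E'
import numpy as np, cv2
from plant import *
def cloud(name, d, P):
    K=np.array(P["mtx"],float);R=np.array(P["R"]);t=np.array(P["t"]).ravel()
    v,u=np.mgrid[0:d.shape[0],0:d.shape[1]]
    pts=np.stack([u.ravel(),v.ravel()],1).astype(np.float32)[:,None]
    n=cv2.undistortPoints(pts,K,np.array([P["k1"],0,0,0.]))[:,0]
    z=d.ravel()[:,None]
    X=(np.c_[n,np.ones(len(n))]*z-t)@R
    X[d.ravel()==0]=np.nan
    return X.reshape(*d.shape,3)
def shot(name):
    P=camera_params(name); im,d=read_camera(name)
    return im,d,cloud(name,d,P)
E
python3 - <<'E'
from h import *
for n in("top","side"):
    im,d,X=shot(n); np.savez(f"{n}.npz",im=im,d=d,X=X)
    cv2.imwrite(f"pics/{n}0.png",im[...,::-1])
    P=camera_params(n);print(n,P["k1"],(-np.array(P["R"]).T@np.array(P["t"]).ravel()).round(), (d==0).mean())
    print(np.array(P["R"]).round(2).tolist())
print(get_state())
E
```

```text
pics
top 0.0199613889523814 [ 296.  118. 1516.] 0.004015625
[[0.01, -1.0, 0.02], [-0.99, -0.01, -0.15], [0.15, -0.02, -0.99]]
side -0.07875014819522226 [ -21. -915.  870.] 0.003875
[[0.9, -0.45, 0.0], [-0.25, -0.5, -0.83], [0.37, 0.74, -0.56]]
{'clock': 0.1, 'qpos': array([ 1.10628717,  0.31167021,  0.01398045,  1.51287298, -0.00439496,
        1.31919599, -0.02715518]), 'joint_velocities': array([ 0.00349378, -0.0029354 , -0.00133903, -0.0035161 ,  0.00085817,
       -0.00169305, -0.0017243 ]), 'tau': array([ 6.35599990e-04, -3.80852580e+01,  1.46508473e-01, -2.31240499e+01,
        1.22520802e-02,  8.02105700e-03,  1.02667528e-05]), 'position': array([ 225.43224693, -500.97436   ,  230.3257947 ]), 'ee_rot': array([ 9.77722477e-01,  2.09899118e-01, -2.65918513e-04, -1.02396512e-03]), 'force': array([-0.57896588,  0.28608877,  0.60635657]), 'moment': array([-0.02842845, -0.00406897, -0.00789   ]), 'grip_force': 0.0, 'grip_width': 85.23737224655284}
```

View pics/top0.png

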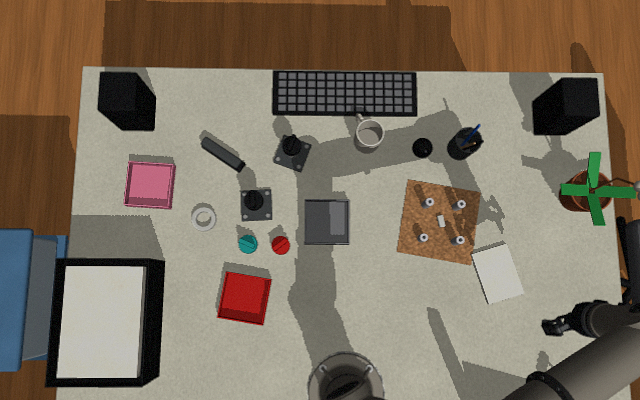

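View pics/side0.png

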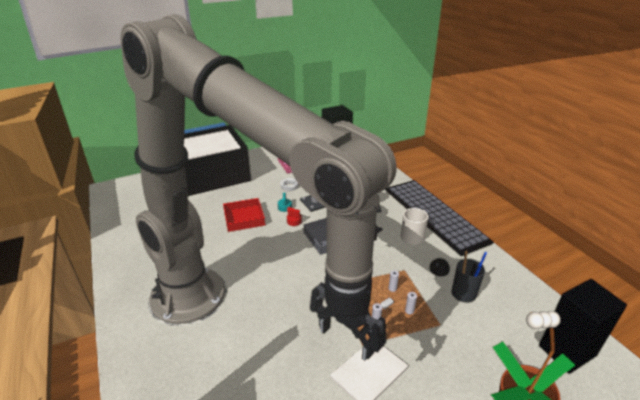

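The top view shows four spacers at about (430,202), (461,204), (424,238) and (460,240), with the eraser between them at (441,220). The grey tray is at (327,222); the red (245,297) and pink (150,185) trays are look-alikes. The near post's cap is at (255,202) and the far one at (292,150); the turquoise (247,244) and red (281,246) caps are decoys.

```bash
python3 - <<'E'
from h import *
D=np.load("top.npz");im,X=D["im"],D["X"]
cv2.imwrite("pics/crop1.png",cv2.resize(im[130:270,230:490,::-1],(780,420),interpolation=cv2.INTER_CUBIC))
def blobs(m,lab,amin=15):
    n,l,s,c=cv2.connectedComponentsWithStats(m.astype(np.uint8))
    for i in range(1,n):
        if s[i,4]>=amin:
            p=X[l==i];z=p[:,2];t=p[z>np.nanpercentile(z,60)]
            print(lab,c[i].round(),s[i,4],"med",np.nanmedian(p,0).round(1),"zmax",np.nanpercentile(z,[50,75,90,98]).round(1),"topc",np.nanmean(t,0).round(1))
H=X[...,2]
W=np.zeros(H.shape,bool);W[170:270,395:485]=1
blobs(W&(H>25),"sp",5)
W[:]=0;W[130:240,235:355]=1
blobs(W&(H>22)&(H<45),"trayrim")
blobs(W&(H>112),"wing",5)
blobs(W&(H>90),"cap",5)
print("desk",np.nanmedian(X[300:340,290:320].reshape(-1,3),0), "mat",np.nanmedian(X[210:215,410:420].reshape(-1,3),0))
# mat corners
hsv=cv2.cvtColor(im,cv2.COLOR_RGB2HSV);m=((hsv[...,1]>90)&(H<15)).astype(np.uint8);m[:170]=0;m[270:]=0;m[:,:390]=0;m[:,490:]=0
c=max(cv2.findContours(m,0,2)[0],key=cv2.contourArea);b=cv2.boxPoints(cv2.minAreaRect(c));print("mat",[X[int(v),int(u)].round().tolist() for u,v in b])
for n in ("cap",):
    for (r0,r1,c0,c1) in((183,220,236,276),(133,172,272,314)):
        q=X[r0:r1,c0:c1].reshape(-1,3);q=q[(q[:,2]>116)]
        r=cv2.minAreaRect(q[:,:2].astype(np.float32));print("wing rect",r,len(q))
        q=X[r0:r1,c0:c1].reshape(-1,3);q=q[(q[:,2]>5)&(q[:,2]<20)]
        r=cv2.minAreaRect(q[:,:2].astype(np.float32));print("base rect",r,len(q))
E
```

```text
sp [428. 202.] 79 med [ 527.7 -235.    60. ] zmax [60.  63.2 65.4 67.5] topc [ 529.7 -237.    64.2]
sp [460. 204.] 87 med [ 522.4 -323.4   59.7] zmax [59.7 63.6 65.  67.2] topc [ 523.2 -327.7   64.1]
sp [423. 237.] 64 med [ 429.7 -221.    40.7] zmax [40.7 43.7 44.7 47. ] topc [ 429.3 -221.6   44. ]
sp [458. 240.] 84 med [ 420.4 -316.4   60.9] zmax [60.9 63.  64.6 66.2] topc [ 421.1 -319.6   63.8]
trayrim [237. 162.] 43 med [645.7 315.8  38.7] zmax [38.7 41.8 43.5 43.9] topc [645.5 316.6  42.3]
trayrim [325. 210.] 196 med [525.7  62.2  33.1] zmax [33.1 35.4 37.5 39.1] topc [504.4  51.   36.3]
trayrim [247. 237.] 42 med [426.7 282.4  25.4] zmax [25.4 27.4 29.1 32. ] topc [425.5 281.9  28.4]
trayrim [278. 238.] 27 med [424.9 193.5  26.2] zmax [26.2 27.7 28.6 30.3] topc [426.1 192.3  28.2]
wing [291. 142.] 89 med [678.8 157.3 131.9] zmax [131.9 134.3 135.7 137.3] topc [679.7 157.9 134.9]
wing [252. 198.] 89 med [522.3 260.3 131.8] zmax [131.8 134.8 136.8 139.6] topc [523.5 261.8 135.7]
cap [291. 145.] 297 med [677.  157.3 106.7] zmax [106.7 125.8 133.6 135.9] topc [677.7 158.2 125.2]
cap [253. 200.] 306 med [521.7 258.2 105.7] zmax [105.7 121.1 133.6 137. ] topc [521.7 260.3 124.6]
desk [193.89156682 116.36864786  -0.95145296] mat [ 506.97919343 -205.77736348    2.06515919]
mat [[392.0, -144.0, 2.0], [610.0, -187.0, -1.0], [568.0, -407.0, 5.0], [356.0, -364.0, 4.0]]
wing rect ((522.503662109375, 261.2479248046875), (44.44416427612305, 11.898818016052246), 4.766444683074951) 86
base rect ((534.2879028320312, 265.8436584472656), (107.81395721435547, 107.9587173461914), 0.3508262038230896) 597
wing rect ((680.5221557617188, 158.77444458007812), (12.405766487121582, 47.18547058105469), 70.00382995605469) 86
base rect ((684.4561767578125, 157.42938232421875), (117.09288024902344, 118.47046661376953), 88.03365325927734) 583
```

View pics/crop1.png

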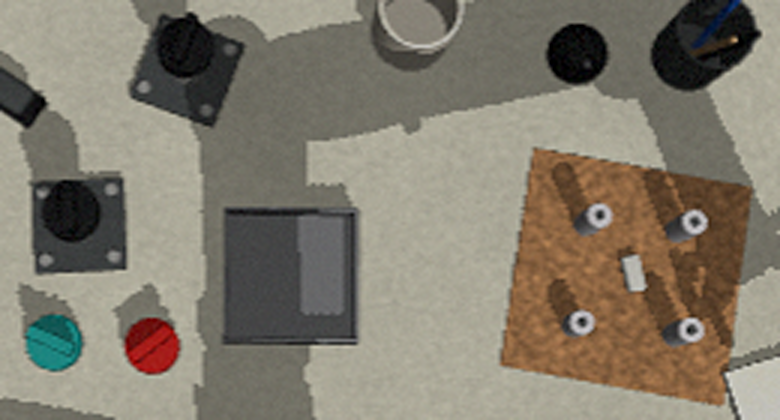

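The short spacer is the one at pixel (423,238), with its top at about 43 mm against 63 mm for the others. The near cap with a black wing is at (522,261), and the tray next to it is plain dark grey. The crop confirms the choice, so I'm moving above the short spacer.

```bash
python3 -m jog '0.1 0.15 0 0.03; 0.3 0.4 0 0.07; 0.5 0.68 0 0.11; 0.68 0.92 0 0.15; 0.73 1 0 0.19' -1 40
python3 -m jog '0.2 0.28 0 0.04; 0.4 0.55 -0.05 0.08; 0.58 0.8 -0.1 0.12; 0.7 0.96 -0.2 0.16; 0.73 1 -0.25 0.2'
python3 -m jog '0.2 0.3 -0.1 0; 0.4 0.55 -0.3 0; 0.54 0.75 -0.5 0; 0.58 0.8 -0.55 0; 0.58 0.8 -0.55 0'
python3 - <<'E'
from h import *
im,d,X=shot("wrist");np.savez("w1.npz",im=im,d=d,X=X)
cv2.imwrite("pics/w1.png",im[...,::-1])
s=get_state();print(s["position"].round(1),s["ee_rot"].round(3),s["force"].round(1))
D=np.load("top.npz");T=D["X"][195:250,298:356].reshape(-1,3)
t=T[(T[:,2]>31)&(T[:,2]<45)];print("tray rim",cv2.minAreaRect(t[:,:2].astype(np.float32)),np.nanpercentile(t,[2,98],axis=0).round())
E
```

```text
clock: 0.52
position: [302.9, -396.1, 231.0]
ee_rot: [0.87, 0.493, 0.002, -0.001]
force: [-0.1, -0.1, -0.0]
grip_width: 85.7
grip_force: 0.0
clock: 0.93
position: [374.3, -296.3, 205.3]
ee_rot: [0.676, 0.737, 0.001, -0.001]
force: [-0.1, -0.0, -0.5]
grip_width: 85.3
grip_force: 0.0
clock: 1.35
position: [429.3, -218.3, 149.3]
ee_rot: [0.679, 0.734, -0.0, -0.003]
force: [-0.8, -0.3, -0.4]
grip_width: 85.3
grip_force: 0.0
[ 429.1 -220.9  150.5] [ 0.681  0.733 -0.001 -0.001] [-0.2 -0.9 -1.1]
tray rim ((474.4710693359375, 55.821590423583984), (128.31396484375, 127.54591369628906), 0.46972087025642395) [[410.  -7.  31.]
 [539. 120.  40.]]
```

View pics/w1.png

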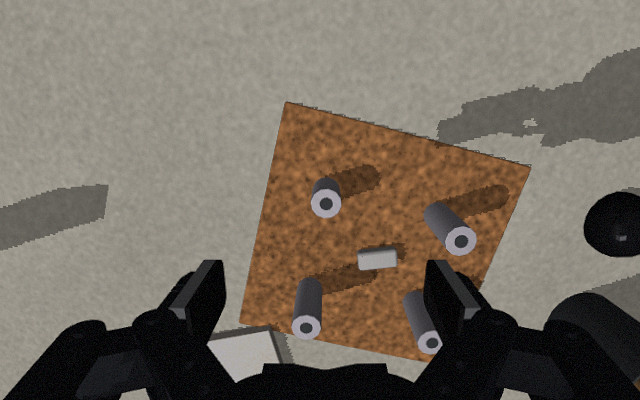

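The wrist view shows the short spacer at (326,203), centred between the open fingers. The eraser (377,259) and the tall spacers (306,327), (432,343) and (461,240) are clear of the finger lines.

```bash
python3 - <<'E'
from h import *
D=np.load("w1.npz");im,X=D["im"],D["X"]
H=X[...,2]
for n,(r0,r1,c0,c1),z in(("short",(180,225,300,350),38),("t1",(220,265,425,485),57),):
    q=X[r0:r1,c0:c1].reshape(-1,3);q=q[(q[:,2]>z)&(q[:,2]<z+12)]
    print(n,len(q),np.median(q,0).round(1),cv2.minEnclosingCircle(q[:,:2].astype(np.float32)),np.percentile(q,[3,97],axis=0).round(1))
E
```

```text
short 748 [ 431.3 -221.1   43.2] ((431.19598388671875, -222.0086212158203), 11.924617767333984) [[ 421.1 -231.8   40.1]
 [ 441.3 -211.1   44.6]]
t1 848 [ 529.9 -235.8   63. ] ((531.1278076171875, -236.7917022705078), 12.274148941040039) [[ 520.1 -246.6   58.3]
 [ 540.9 -225.7   64.5]]
```

```bash
python3 -m jog '0.02 -0.01 -0.2 0; 0.02 -0.01 -0.45 0; 0.02 -0.01 -0.7 0; 0.02 -0.01 -0.9 0; 0.02 -0.01 -1 0'
python3 -m jog '0 0 -0.1 0; 0 0 -0.2 0; 0 0 -0.3 0; 0 0 -0.38 0; 0 0 -0.38 0'
python3 -m jog '0 0 0 0; 0 0 0 0; 0 0 0 0; 0 0 0 0; 0 0 0 0' 1 40
python3 -m jog '0 0 0 0; 0 0 0 0; 0 0 0 0; 0 0 0 0; 0 0 0 0'
```

```text
clock: 1.82
position: [429.4, -224.7, 49.7]
ee_rot: [0.683, 0.731, -0.001, -0.001]
force: [-0.2, 0.4, 0.5]
grip_width: 85.0
grip_force: 0.0
clock: 2.23
position: [430.8, -222.3, 12.1]
ee_rot: [0.681, 0.732, -0.0, -0.001]
force: [0.2, 0.8, -1.0]
grip_width: 85.1
grip_force: 0.0
clock: 2.65
position: [432.0, -222.7, 13.8]
ee_rot: [0.681, 0.732, 0.0, 0.0]
force: [-1.4, 0.8, -0.3]
grip_width: 25.4
grip_force: 0.1
clock: 3.07
position: [432.1, -222.8, 13.9]
ee_rot: [0.681, 0.732, 0.0, 0.0]
force: [-1.9, 0.7, 5.7]
grip_width: 22.8
grip_force: 39.2
```

```bash
python3 -m jog '0 0 0.15 0; 0 0 0.4 0; 0 0 0.7 0; 0 0 0.9 0; 0 0.1 1 0'
python3 -m jog '0.02 0.15 0.02 0; 0.06 0.4 0.05 0; 0.1 0.7 0.05 0; 0.14 0.9 0.05 0; 0.15 1 0.05 0'
python3 -m jog '0.05 0.3 0 0; 0.12 0.65 0 0; 0.2 0.9 0 0; 0.22 1 0 0; 0.22 1 0 0'
python3 -m jog '0.06 0.3 0 0; 0.06 0.6 -0.1 0; 0.06 0.69 -0.4 0; 0.06 0.69 -0.7 0; 0.06 0.69 -0.7 0'
```

```text
clock: 3.48
position: [433.0, -215.3, 115.7]
ee_rot: [0.683, 0.731, 0.0, 0.003]
force: [0.6, -1.5, -0.5]
grip_width: 22.7
grip_force: 39.3
clock: 3.9
position: [446.3, -107.8, 117.5]
ee_rot: [0.679, 0.734, 0.001, -0.001]
force: [0.8, 0.7, -0.8]
grip_width: 22.8
grip_force: 39.3
clock: 4.32
position: [468.5, -9.3, 117.8]
ee_rot: [0.679, 0.734, 0.0, -0.001]
force: [-0.6, 0.6, -0.7]
grip_width: 22.8
grip_force: 39.3
clock: 4.73
position: [469.2, 53.6, 43.0]
ee_rot: [0.682, 0.732, -0.005, -0.004]
force: [-1.3, -0.4, -0.6]
grip_width: 22.9
grip_force: 39.4
```

```bash
python3 -m jog '0 0 -0.1 0; 0 0 -0.2 0; 0 0 -0.27 0; 0 0 -0.3 0; 0 0 -0.31 0'
python3 -m jog '0 0 0 0; 0 0 0 0; 0 0 0 0; 0 0 0 0; 0 0 0 0' 0
python3 -m jog '0 0 0.15 0; 0 0 0.4 0; 0 0 0.7 0; 0 0 0.9 0; 0 0 1 0'
python3 - <<'E'
from h import *
im,d,X=shot("top")
cv2.imwrite("pics/top2.png",cv2.resize(im[130:270,230:490,::-1],(780,420),interpolation=cv2.INTER_CUBIC))
print(get_state()["position"])
E
```

```text
clock: 5.15
position: [474.9, 55.8, 17.2]
ee_rot: [0.682, 0.731, -0.0, 0.0]
force: [-0.6, 0.0, -0.7]
grip_width: 22.5
grip_force: 39.4
clock: 5.57
position: [475.1, 56.5, 17.7]
ee_rot: [0.681, 0.732, 0.0, 0.0]
force: [0.1, 0.2, -0.1]
grip_width: 42.7
grip_force: 0.0
clock: 5.98
position: [476.7, 57.0, 120.3]
ee_rot: [0.681, 0.732, 0.002, 0.002]
force: [0.6, -1.2, -0.5]
grip_width: 42.6
grip_force: 0.0
[477.25651135  56.98125616 120.92920326]
```

View pics/top2.png

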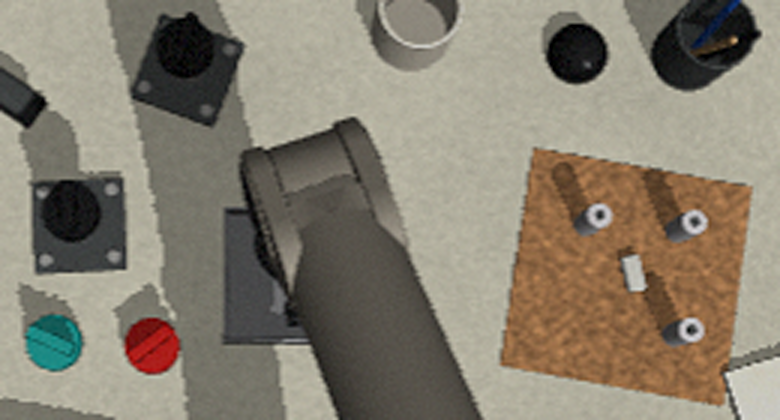

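The three good spacers still stand and the short one has left the mat. The tray is partly hidden by the arm, so I'll check it from the wrist camera as I rise.

```bash
python3 -m jog '0 0.05 0.3 0.03; 0 0.15 0.6 0.07; 0 0.3 0.85 0.11; 0 0.4 1 0.15; 0 0.5 1 0.19'
python3 - <<'E'
from h import *
im,d,X=shot("wrist")
q=X.reshape(-1,3);m=(abs(q[:,0]-474)<55)&(abs(q[:,1]-56)<55)&(q[:,2]<60);q=q[m]
print(len(q),np.percentile(q[:,2],[5,50]));t=q[q[:,2]>38];print("spacer top",len(t),t.mean(0) if len(t) else "")
cv2.imwrite("pics/w3.png",im[...,::-1])
E
python3 -m jog '0.1 0.3 0 0.04; 0.25 0.7 0 0.08; 0.4 0.9 0 0.12; 0.45 1 0 0.16; 0.45 1 0 0.19' -1 60
python3 -m jog '0 0.2 0 0.04; 0 0.45 0 0.08; 0 0.54 0 0.12; 0 0.54 0 0.124; 0 0.54 0 0.124'
python3 - <<'E'
from h import *
im,d,X=shot("wrist");np.savez("w4.npz",im=im,d=d,X=X)
cv2.imwrite("pics/w4.png",im[...,::-1])
s=get_state();print(s["position"],s["ee_rot"],s["qpos"].round(2))
q=X.reshape(-1,3);m=(np.hypot(q[:,0]-522,q[:,1]-261)<45);q=q[m]
for a,b in((122,142),(98,112),(6,20)):
    t=q[(q[:,2]>a)&(q[:,2]<b)]
    if len(t):print(a,len(t),np.median(t,0).round(1),cv2.minAreaRect(t[:,:2].astype(np.float32)))
E
```

```text
clock: 6.45
position: [476.5, 107.8, 219.9]
ee_rot: [0.434, 0.901, 0.002, 0.002]
force: [-0.1, 0.4, -0.6]
grip_width: 42.3
grip_force: 0.0
9550 [2.88352257 4.1279069 ]
spacer top 454 [475.08073379  57.73083634  43.82893053]
clock: 6.92
position: [519.2, 209.5, 215.0]
ee_rot: [0.15, 0.989, 0.001, -0.002]
force: [-0.4, 0.6, 0.7]
grip_width: 85.5
grip_force: 0.0
clock: 7.33
position: [519.0, 259.8, 215.5]
ee_rot: [-0.039, 0.999, -0.001, -0.001]
force: [0.5, 0.3, -0.1]
grip_width: 85.4
grip_force: 0.0
[519.61757315 258.75857205 215.75795519] [-0.0383235   0.99926411 -0.00118873 -0.00106596] [ 0.07  0.52 -0.86  1.42  0.39  1.38  0.85]
122 1127 [521.7 260.2 133.8] ((524.477783203125, 260.5065612792969), (46.032127380371094, 11.816282272338867), 4.166509628295898)
98 2568 [521.4 257.7 106. ] ((523.561767578125, 260.4954528808594), (51.378692626953125, 52.494014739990234), 3.2997634410858154)
6 3126 [504.3 259.3  12.1] ((513.6300659179688, 260.10443115234375), (68.83914184570312, 88.60154724121094), 3.959925413131714)
```

View pics/w4.png

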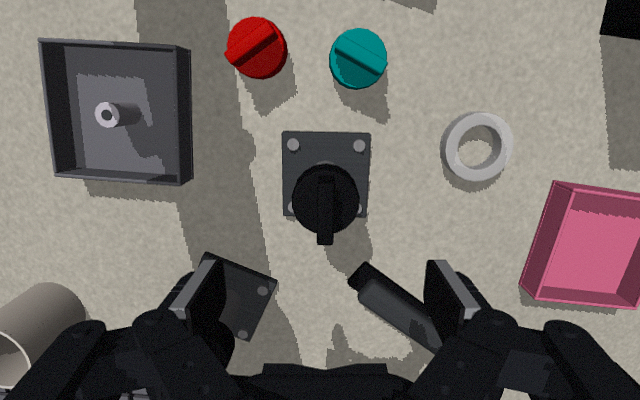

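The spacer stands in the tray at (107,115) in this view. The near cap's wing is at (325,210), lined up along the image column between the fingers, and both wing measurements agree: (523.7, 260.6), 4.2°. The fingertips must stay above the cap top at 106 mm, so I'll grip with the TCP at 110 mm.

```bash
python3 -m jog '0.04 0 -0.2 0; 0.04 0 -0.45 0; 0.04 0 -0.7 0; 0.04 0 -0.9 0; 0.04 0 -0.95 0'
python3 -m jog '0 0 -0.05 0; 0 0 -0.1 0; 0 0 -0.12 0; 0 0 -0.12 0; 0 0 -0.12 0'
python3 -m jog '0 0 0 0; 0 0 0 0; 0 0 0 0; 0 0 0 0; 0 0 0 0' 1 60
python3 -m jog '0 0 0 0; 0 0 0 0; 0 0 0 0; 0 0 0 0; 0 0 0 0'
```

```text
clock: 7.8
position: [522.2, 256.1, 118.0]
ee_rot: [-0.038, 0.999, -0.003, -0.003]
force: [0.3, -1.2, -0.8]
grip_width: 85.8
grip_force: 0.0
clock: 8.22
position: [524.3, 260.8, 111.3]
ee_rot: [-0.04, 0.999, 0.0, 0.001]
force: [0.2, -0.2, 0.6]
grip_width: 85.5
grip_force: 0.0
clock: 8.63
position: [523.8, 260.5, 110.4]
ee_rot: [-0.041, 0.999, 0.0, 0.0]
force: [-0.1, -0.8, -0.0]
grip_width: 25.4
grip_force: 0.0
clock: 9.05
position: [523.8, 260.6, 110.5]
ee_rot: [-0.041, 0.999, 0.0, 0.0]
force: [-0.2, 0.6, 1.0]
grip_width: 11.0
grip_force: 60.7
```

Wing gripped with no side load. Now a small trial turn of +8° (anticlockwise), then read the moment.

```bash
python3 -m jog '0 0 0 0.01; 0 0 0 0.02; 0 0 0 0.03; 0 0 0 0.04; 0 0 0 0.045'
python3 -c "
from plant import *
s=get_state();print(s['moment'],s['force'],s['ee_rot'])"
```

```text
clock: 9.47
position: [523.8, 260.5, 110.6]
ee_rot: [-0.109, 0.994, 0.001, -0.0]
force: [-0.9, 0.9, 1.7]
grip_width: 10.9
grip_force: 77.3
[ 0.11245788  0.22797169 -1.63548552] [-0.89475832  0.94406433  1.73095898] [-1.08972834e-01  9.94044422e-01  7.18385077e-04 -3.04458364e-04]
```

A moment of −1.6 N m means a dead stop, so it loosens clockwise. I'll return to the start angle and try the other way.

```bash
python3 -m jog '0 0 0 -0.02; 0 0 0 -0.045; 0 0 0 -0.06; 0 0 0 -0.085; 0 0 0 -0.11'
python3 -c "
from plant import *
s=get_state();print(s['moment'],s['force'],s['ee_rot'])"
```

```text
clock: 9.88
position: [523.8, 260.6, 110.5]
ee_rot: [0.063, 0.998, 0.0, 0.0]
force: [-0.3, -0.3, 1.4]
grip_width: 10.9
grip_force: 60.8
[0.00205248 0.01070327 0.01916721] [-0.28131762 -0.25321577  1.35665355] [6.25263883e-02 9.98043262e-01 2.71858678e-05 3.13238762e-04]
```

```bash
python3 -m jog '0 0 0 -0.03; 0 0 0 -0.06; 0 0 0 -0.09; 0 0 0 -0.12; 0 0 0 -0.15'
python3 -m jog '0 0 0 -0.03; 0 0 0 -0.06; 0 0 0 -0.09; 0 0 0 -0.112; 0 0 0 -0.118'
python3 -c "
from plant import *
s=get_state();print(s['moment'],s['force'],s['ee_rot'],s['qpos'].round(2))"
```

```text
clock: 10.3
position: [523.8, 260.5, 110.5]
ee_rot: [0.294, 0.956, 0.0, 0.0]
force: [-0.9, -1.0, 1.2]
grip_width: 11.0
grip_force: 60.7
clock: 10.72
position: [523.6, 260.6, 110.5]
ee_rot: [0.464, 0.886, -0.0, 0.0]
force: [-0.9, 0.1, 2.3]
grip_width: 10.6
grip_force: 60.8
[0.00240444 0.08747871 0.05872014] [-0.87694104  0.1423815   2.32788739] [ 4.64062721e-01  8.85802275e-01 -7.73623480e-05  3.39491057e-04] [-0.1   0.54 -0.57  1.57  0.31  1.13 -0.13]
```

Turned 60° with no resistance. Small test lift first.

```bash
python3 -m jog '0 0 0.02 0; 0 0 0.05 0; 0 0 0.08 0; 0 0 0.11 0; 0 0 0.14 0'
python3 -c "
from plant import *
s=get_state();print(s['moment'],s['force'])"
```

```text
clock: 11.13
position: [523.7, 260.3, 124.4]
ee_rot: [0.464, 0.886, -0.0, -0.0]
force: [-0.1, 0.4, -0.8]
grip_width: 10.7
grip_force: 60.5
[-0.00726877  0.02813089  0.02771466] [-0.06567343  0.39993904 -0.82837642]
```

```bash
python3 -m jog '0 0 0.1 0; 0 0 0.25 0; 0 0 0.45 0; 0 0 0.65 0; 0 0 0.8 0'
python3 -m jog '0 0 0.05 0; 0 0 0.09 0; 0 0 0.1 0; 0 0 0.1 0; 0 0 0.1 0'
python3 -m jog '0 0 0 0; 0 0 0 0; 0 0 0 0; 0 0 0 0; 0 0 0 0'
python3 - <<'E'
from h import *
s=get_state();print(s["force"].round(2),s["joint_velocities"].round(3))
im,d,X=shot("side");cv2.imwrite("pics/end.png",cv2.resize(im[120:340,180:480,::-1],(780,572),interpolation=cv2.INTER_CUBIC))
im,d,X=shot("wrist");cv2.imwrite("pics/endw.png",im[...,::-1])
E
```

```text
clock: 11.55
position: [524.2, 261.0, 206.9]
ee_rot: [0.464, 0.886, 0.001, 0.001]
force: [-0.1, 0.0, -1.6]
grip_width: 10.5
grip_force: 60.5
clock: 11.97
position: [523.1, 259.9, 213.1]
ee_rot: [0.464, 0.886, -0.001, -0.001]
force: [0.3, 0.6, -1.4]
grip_width: 10.9
grip_force: 60.5
clock: 12.38
position: [523.6, 260.4, 214.1]
ee_rot: [0.464, 0.886, -0.0, -0.0]
force: [-0.0, 0.3, -1.0]
grip_width: 10.6
grip_force: 60.5
[-0.02  0.32 -1.01] [-0.    -0.001  0.    -0.001 -0.     0.    -0.001]
```

View pics/endw.png

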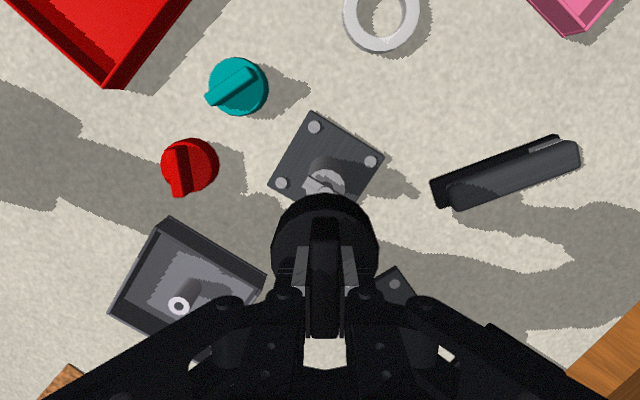

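View pics/end.png

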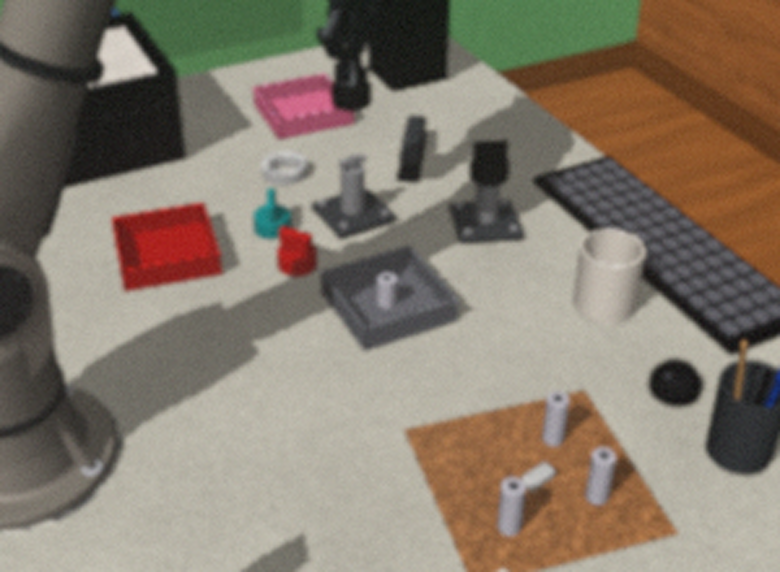

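The cap is held at (325,245) in the wrist view, clear of the bare pin at (325,180). In the side view the post pin is bare at (352,175), the spacer stands in the grey tray at (386,288), and the three good spacers stand on the mat.

```bash
python3 -c "
from plant import *
print(finish_job())"
```

```text
the job is handed in; nothing more can be done
None
```

The job is handed in: the short spacer stands in the grey tray and the three good ones still stand on the mat. The near post's cap came loose clockwise and is held in the gripper about 10 cm above its seat.

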